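# Load a cell into the tester's push-push tray

## Robot

A 7-joint arm with a two-finger parallel gripper is mounted at the origin on a cart in front of the work surface, level with it; the furniture and walls round the work are solid. World frame = base frame: x ahead of the robot, y to its left, z up, the work surface at z = 0. Lengths are in m, angles in rad, forces in N, time in s.
With the tool pointing down it reaches from about 0.35 to 0.9 m from the base axis. Payload 8.1 kg.
Tool frame: the origin (TCP) lies on the centre line of the jaws, within the pads' length; the fingertips stand 19 mm ahead of it and the grasp point (between the pads) is the TCP (arm.tip_reach is the distance from the TCP to the fingertips, in m); z points along the fingers, y is the line along which they close (so a half turn about z gives the same grasp; the last joint's range is limited). The gripper opens to 92 mm and grips with 3 to 60 N. Pads are 19 mm wide; open, the fingers measure 130 mm over their backs; the gripper's body (75 mm by 190 mm) begins 47 mm behind the grasp point.
Start: joints at [-1.31, 0.434, 0.025, 1.573, -0.012, 1.134, -0.075], TCP at [0.222, 0.584, 0.246] pointing down, gripper open.
Joint ranges: [-2.62, 2.62], [-0.44, 2.09], [-1.27, 1.32], [0.08, 2.57], [-1.32, 4.46], [0.12, 2], [-2.74, 2.74]. Speed limits (rad/s): [2.22, 2.22, 3.01, 3.01, 3.14, 3.14, 3.14].

## Interface

Orientations are given as a rotation vector (axis times angle).
In Python, from cell import arm gives the robot as it stands.
- The arm moves only by the tool arm_command, never from a script. Its argument "targets" is a list that holds one entry, the list of rows, each a list of 6 numbers: the shift along the tool's x, y, z in m, then the turn, a rotation vector about the tool's x, y, z in rad. A call has 1 to 10 rows; each row shifts and turns the commanded pose from where the row before left it, along the tool's axes as they then stand; what a row does not reach is not made up. A row lasts 1/8 s, in which the tool goes at most 62.5 mm and 10.7 degrees, less where a joint would pass 70% of its speed; a pose out of reach is approached as far as the arm can. A call with a gripper value outside its range is refused whole. "jaw" is the finger opening in m, from 0 to 0.0918, set as the call begins (left out, the last holds). The fingers move at their own pace and stop on an object; "newtons" is the grip in N (left out, the last holds). Time passes only in rows, so rows that do not move let the fingers close. It gives the time, the measured TCP pose, the force, the opening and the grip force at its end, in the units of the state.
- arm.observe(): the state, without advancing time (a new reading comes with each control period).
- arm.get_image(name): name is "scene" or "top" or "wrist"; returns a dict with "pixels" (420x560x3 uint8, red, green, blue), "z_map" (420x560 float32, m along the optical axis (not along the pixel's ray), 0 where there is no reading), "fx", "fy", "cx", "cy" (pixels), "xyz" and "rotation" of the camera in the world; the wrist camera has in their place "T_tool_cam" (4x4, takes a point from camera to tool coordinates, whose origin is the TCP and whose axes are the flange's). Camera axes: x right, y down, z forward; pixel columns grow to the right and rows downward; lengths in m; the calibration is good to about 2 mm. A picture is of the moment at which its call begins: read the wrist's pose just before it.
- arm.sign_off(): hands the job in; it is judged then, once.
The state is a dict: "clock": time; "joints": joint angles; "dq": joint speeds; "joint_efforts": joint torques, N m; "position": TCP position; "ee_rot": TCP orientation; "force": force on the tool from outside, world axes, zero at the start; "ft_torque": the same for the moment, N m; "width": opening from 0.0 (shut) to 1.0 (fully open); "gripper_force": force on a finger pad.
Only numpy, scipy, OpenCV 4.12 (cv2) and the standard library are available. Lean on these libraries where they do the work, as an engineer would, in place of code of your own. Each camera call takes 0.05 s, during which the arm holds its last target. There are 200 camera calls.

## Task

The blue tray of the cell tester is shut on its push-push latch. Press the tray front in and let go so that it springs out, lay the purple cell along the cradle that crosses the tray and release it, then press the tray fully in and let go so that it latches and stays shut with the cell lying in its cradle. Leave the green cell where it is.

Things in the scene. Friction and masses are not known exactly. Their poses are not given: they have to be found in the camera images.
- tester: Cell tester: a fixed low grey box 110 deep (x), 104 wide (y), 52 mm high, open at the front, where a blue spring tray comes out. Origin: centre of its underside, on the worktop; x points from its front to its back (the way the tray is pressed in), z up. Position and yaw vary.
- tray (a joint): Opening of the tray, m: 0 latched shut (as at the start), 0.074 sprung fully out, -0.011 hard stop. Push-push latch: press in to the stop (beyond -0.009 needed) and let go; if it was shut it springs out by itself in 2 s, if it was out it comes back 11 mm and stays at 0. Pressed too little, it goes back. Spring 3 N (out) to 6 N (shut), damping 45 N per m/s; press with 10 to 20 N.
- tray_face (a point): Middle of the black rubber press pad on the outer face of the tray's blue front plate, 28 mm above the worktop, 16 mm ahead of the box front when latched; axes as the tester's; moves with the tray. The plate is 98 wide (y), 6 thick, from 8 to 48 mm above the worktop; press it along the tester's +x.
- cradle (a point): Middle of the cradle's floor in the tray, 18 mm above the worktop, 44 mm behind the outer face of the front plate; axes as the tester's; moves with the tray. The cradle lies across the tray: a pocket 28 wide (x) between black ribs 6 mm high, 3 thick, and 82 long (y) between the tray's side walls, 8 mm high. Free from above only when the tray is out.
- cell_purple: Purple lithium cell to load, a rod 66 long, 18 x 18 mm, 46 g (the weight varies by a third); it behaves as a box and does not roll. Loose on the worktop in front of the tester. Origin: middle of its underside; x lengthwise, z up; either end may go either way in the cradle.
- cell_purple_mid (a point): Centre of the purple cell, 9 mm above its underside.
- cell_green: A green cell of the same size, lying end to end with it to its left or right, at least 15 mm away. Leave it alone. Origin: middle of its underside; x lengthwise.
Mind the look-alikes: they are no part of the job. Of the things shaped like the cell_purple, the purple one is meant.

How it is judged:
By the outcome, as a careful person would: the job done as asked, in the order asked, and still so for the second after the job is handed in, with the robot touching nothing.
It also fails if it takes over 72 s, if anything falls off the work surface, if the arm or the gripper's body presses on something with over 40 N, if the wrist force passes 120 N, or if a joint passes its speed limit or range.

## Working session

There is one attempt and no reset: what is moved stays moved. The work goes in short steps, Python scripts to look and compute and a tool call to move; the robot and the scene stay as the last step left them, time stands still between calls to the robot, and variables do not carry over. Pictures are saved under pics/ and viewed, at most 10 in all, crops included, and the job is handed in when it is done.

Besides the shell and the picture viewer there is one more tool, called after "Call:" in YAML: its name, and indented under it one key for each argument. arm_command: Moves the arm, as the interface text tells. Its arguments: {"type":"object","properties":{"targets":{"type":"array","items":{"type":"array","items":{"type":"array","items":{"type":"number"}}}},"jaw":{"type":"number"},"newtons":{"type":"number"}},"required":["targets"]}

```bash
mkdir -p pics; cat > h.py <<'E'
import numpy as np, cv2
from cell import arm
from scipy.spatial.transform import Rotation as R
def shot(name,fn=None):
    s=arm.observe(); im=arm.get_image(name)
    if name=="wrist":
        T=np.eye(4);T[:3,:3]=R.from_rotvec(s["ee_rot"]).as_matrix();T[:3,3]=s["position"]
        T=T@np.array(im["T_tool_cam"]); im["rotation"]=T[:3,:3]; im["xyz"]=T[:3,3]
    if fn: cv2.imwrite("pics/"+fn,im["pixels"][:,:,::-1])
    h,w=im["z_map"].shape;u,v=np.meshgrid(np.arange(w),np.arange(h));z=im["z_map"]
    P=np.stack([(u-im["cx"])/im["fx"]*z,(v-im["cy"])/im["fy"]*z,z],-1)
    Rm=np.array(im["rotation"]); 
    if Rm.ndim==1: Rm=R.from_rotvec(Rm).as_matrix()
    im["W"]=P@Rm.T+np.array(im["xyz"]); im["hsv"]=cv2.cvtColor(im["pixels"],cv2.COLOR_RGB2HSV)
    return im
E
python3 - <<'E'
from h import *
s=arm.observe();print(s["clock"],s["position"],s["ee_rot"],s["force"])
a=shot("top","top1.png");b=shot("scene","scene1.png")
np.savez("/tmp/top.npz",W=a["W"],hsv=a["hsv"]);np.savez("/tmp/sc.npz",W=b["W"],hsv=b["hsv"])
print(a["xyz"],b["xyz"],np.array(a["rotation"]).shape)
cv2.imwrite("pics/both1.png",cv2.resize(np.hstack([a["pixels"],b["pixels"]])[:,:,::-1],(800,300)))
E
```

```text
0.0 [0.22225329 0.58361964 0.24496583] [-5.68365193e-01 -3.08958880e+00  2.46354164e-03] [0.23595206 0.59328758 0.11593551]
[ 0.37874818 -0.29245422  0.90818868] [-0.10746974 -0.60240249  0.56616705] (3,)
```

View pics/top1.png

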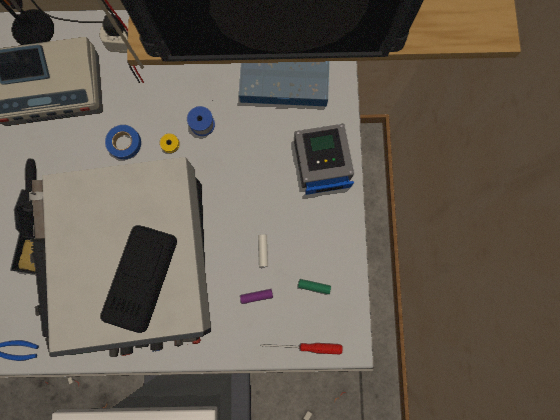

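View pics/scene1.png

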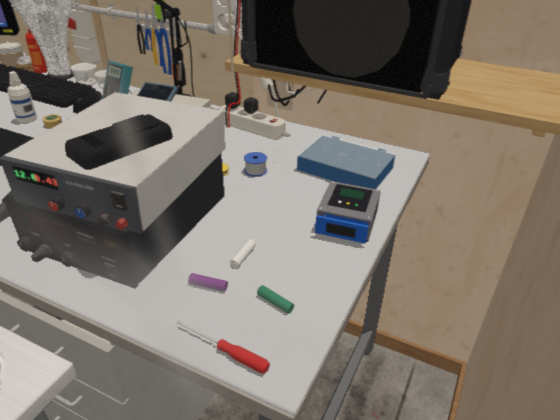

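The top view shows the tester near (323,157) with its blue tray front along (328,186). The purple cell is at (256,296), the green one at (314,286), and a big power supply stands to the left. Next I'll measure these.

```bash
python3 - <<'E'
import numpy as np,cv2
for n in("top","sc"):
    d=np.load(f"/tmp/{n}.npz");W,H=d["W"],d["hsv"];h,s,v=H[...,0].astype(int),H[...,1],H[...,2]
    print(n,"surface",W[220,230] if n=="top" else W[250,290])
    masks=dict(purple=(h>135)&(h<165)&(s>90),green=(h>65)&(h<90)&(s>120)&(v>50),blue=(h>105)&(h<125)&(s>170)&(v>60))
    for k,m in masks.items():
        nn,l,st,c=cv2.connectedComponentsWithStats(m.astype(np.uint8))
        for i in range(1,nn):
            if st[i,4]<120: continue
            P=W[l==i];zs=np.percentile(P[:,2],[2,50,98])
            if k!="blue": P=P[P[:,2]>.012]
            r=cv2.minAreaRect((P[:,:2]*1000).astype(np.float32))
            print(k,c[i].round(),st[i,4],"z",zs.round(3),"rect",np.round(r[0],1),np.round(r[1],1),round(r[2],1))
    if n=="top":
        x,y=323,157
        m=(W[...,2]>.045)&(W[...,2]<.062); nn,l,st,c=cv2.connectedComponentsWithStats(m.astype(np.uint8))
        P=W[l==l[165,305]]; print("boxtop",cv2.minAreaRect((P[:,:2]*1000).astype(np.float32)),np.median(P[:,2]))
        for p in[(190,180),(205,320),(60,340),(240,75),(120,122),(201,120),(320,190),(320,345),(265,345)]: print(p,W[p[1],p[0]].round(3))
E
```

```text
top surface [ 5.21687494e-01 -1.89407237e-01  1.27476686e-04]
purple [256. 296.] 260 z [0.01  0.016 0.02 ] rect [ 365.4 -243.1] [15.8 62.2] 10.5
green [314. 286.] 241 z [0.012 0.016 0.02 ] rect [ 383.7 -342.2] [97.9 20.8] 83.7
blue [328. 184.] 387 z [0.015 0.021 0.05 ] rect [ 589.3 -393. ] [24.  95.5] 8.4
blue [ 16. 357.] 128 z [0.005 0.009 0.012] rect [256.8 230.5] [70.2 11.1] 84.8
boxtop ((648.6099853515625, -384.3948059082031), (110.42559814453125, 104.54788970947266), 8.722660064697266) 0.051965285265499095
(190, 180) [ 0.564 -0.141  0.178]
(205, 320) [ 0.331 -0.168  0.17 ]
(60, 340) [0.307 0.051 0.204]
(240, 75) [ 0.827 -0.215  0.038]
(120, 122) [0.742 0.051 0.   ]
(201, 120) [ 0.729 -0.133  0.037]
(320, 190) [ 0.575 -0.376  0.033]
(320, 345) [ 0.269 -0.367  0.016]
(265, 345) [ 0.27  -0.26   0.011]
sc surface [ 0.51192405 -0.32487469 -0.00165461]
blue [342. 226.] 726 z [0.011 0.029 0.048] rect [ 260.  -479.6] [773.2  93.6] 14.6
```

Call:
arm_command:
  targets:
    - [[0, 0, -0.04, 0, 0, 0], [0, 0, -0.04, 0, 0, 0], [-0.029, -0.042, 0, 0, 0, 0], [-0.029, -0.042, 0, 0, 0, 0], [-0.029, -0.042, 0, 0, 0, 0], [-0.029, -0.042, 0, 0, 0, 0], [-0.029, -0.042, 0, 0, 0, 0], [-0.029, -0.042, 0, 0, 0, 0], [-0.029, -0.042, 0, 0, 0, 0], [-0.029, -0.042, 0, 0, 0, 0]]
  jaw: 0
  newtons: 10

```text
clock: 1.35
position: [0.3197, 0.1857, 0.3256]
ee_rot: [-0.568, -3.09, -0.0]
force: [1.4, 0.2, 1.1]
width: 0.008
gripper_force: 0.0
```

Call:
arm_command:
  targets:
    - [[-0.029, -0.042, 0, 0, 0, 0], [-0.029, -0.042, 0, 0, 0, 0], [-0.029, -0.042, 0, 0, 0, 0], [-0.029, -0.042, 0, 0, 0, 0], [-0.029, -0.042, 0, 0, 0, 0], [-0.029, -0.042, 0, 0, 0, 0], [-0.029, -0.042, 0, 0, 0, 0], [-0.029, -0.042, 0, 0, 0, 0], [-0.029, -0.042, 0, 0, 0, 0], [-0.029, -0.042, 0, 0, 0, 0]]

```text
clock: 2.6
position: [0.4417, -0.3093, 0.3254]
ee_rot: [-0.566, -3.09, -0.0]
force: [-0.2, 0.7, 0.5]
width: 0.007
gripper_force: 0.0
```

Call:
arm_command:
  targets:
    - [[-0.029, -0.042, 0, 0, 0, 0], [-0.029, -0.042, 0, 0, 0, 0], [0, 0, 0, 0, 0, 0.17], [0, 0, 0, 0, 0, 0.17], [0, 0, 0, 0, 0, 0.17], [0, 0, 0, 0, 0, 0.17], [0, 0, 0, 0, 0, 0.17], [0, 0, 0, 0, 0, 0.17], [0, 0, 0, 0, 0, 0.17], [0, 0, 0, 0, 0, 0.17]]

```text
clock: 3.85
position: [0.4656, -0.407, 0.3252]
ee_rot: [-2.39, -2.038, 0.0]
force: [0.9, -0.6, -0.3]
width: 0.007
gripper_force: 0.0
```

Call:
arm_command:
  targets:
    - [[0, 0, 0, 0, 0, 0.17], [0, 0, 0, 0, 0, 0.17], [0, 0, 0, 0, 0, 0.17], [0, 0, 0, 0, 0, 0.17], [0, 0, 0, 0, 0, 0.17], [0, 0, 0, 0, 0, 0.17], [0, 0, 0, 0, 0, 0.17], [0, 0, 0, 0, 0, 0]]

```text
clock: 4.85
position: [0.4655, -0.4071, 0.3253]
ee_rot: [-3.12, -0.359, 0.001]
force: [-1.0, -0.2, -0.4]
width: 0.002
gripper_force: 0.0
```

Call:
arm_command:
  targets:
    - [[0, 0, 0, 0, 0, 0.077], [0, 0, 0, 0, 0, 0]]

```text
clock: 5.1
position: [0.4655, -0.4072, 0.3255]
ee_rot: [-3.132, -0.243, 0.0]
force: [0.6, -0.7, -0.2]
width: 0.006
gripper_force: 0.0
```

```bash
cat > m.py <<'E'
from h import *
def rep(im):
    W=im["W"];H=im["hsv"];h,s,v=H[...,0].astype(int),H[...,1],H[...,2]
    ms=dict(purple=(h>135)&(h<165)&(s>90)&(W[...,2]>.014)&(W[...,2]<.06),green=(h>65)&(h<90)&(s>120)&(v>50)&(W[...,2]>.014)&(W[...,2]<.03),
      blue=(h>105)&(h<125)&(s>150)&(v>50)&(W[...,2]<.055)&(W[...,2]>.045),box=(W[...,2]>.0495)&(W[...,2]<.055)&(s<110))
    for k,m in ms.items():
        nn,l,st,c=cv2.connectedComponentsWithStats(m.astype(np.uint8))
        for i in range(1,nn):
            if st[i,4]<120: continue
            P=W[l==i];r=cv2.minAreaRect((P[:,:2]*1000).astype(np.float32))
            print(k,c[i].round(),st[i,4],"z",np.percentile(P[:,2],[2,50,98]).round(3),"rect",np.round(r[0],1),np.round(r[1],1),round(r[2],1))
E
python3 - <<'E'
from m import *
s=arm.observe();print(s["position"],s["ee_rot"],s["joints"])
rep(shot("wrist","w1.png"));print("top");rep(shot("top"))
E
```

```text
[ 0.46550575 -0.40719903  0.32554387] [-3.13191102e+00 -2.42741485e-01  2.42292319e-04] [-0.10231194  0.63780402  1.3009671   1.52666058 -0.61655569  1.44768189
 -0.19211268]
purple [146. 219.] 448 z [0.014 0.018 0.02 ] rect [ 367.7 -243.3] [14.2 63.2] 9.5
green [231. 219.] 404 z [0.014 0.018 0.02 ] rect [ 384.9 -359.1] [60.5 13.5] 77.0
blue [280.  68.] 483 z [0.046 0.048 0.05 ] rect [ 581.2 -394.1] [ 6.2 93.4] 8.1
box [281.  27.] 5170 z [0.051 0.053 0.055] rect [ 621.1 -388.9] [ 53.2 103.9] 8.2
box [ 45. 127.] 782 z [0.05  0.052 0.055] rect [ 455.6 -137.1] [290.7   3.5] 3.1
box [524. 210.] 642 z [0.05  0.052 0.055] rect [ 451.5 -719.7] [  3.4 254.9] 90.0
box [465. 360.] 139 z [0.05  0.052 0.055] rect [ 232.9 -719.8] [80.5  3. ] 0.3
top
box [49. 99.] 1299 z [0.05  0.053 0.055] rect [786.8 189. ] [ 78.  196.2] 8.5
```

View pics/w1.png

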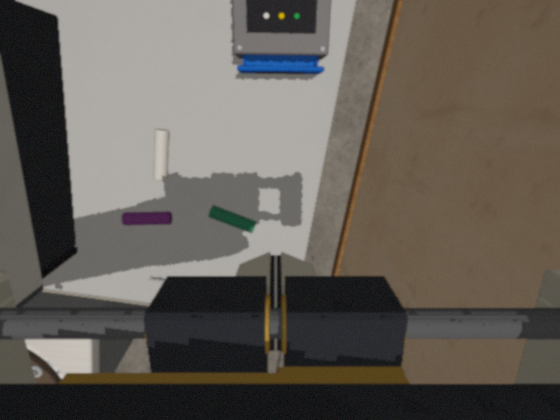

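The wrist view shows the tray front at (280,68), the purple cell at (146,219) and the green at (231,219). These agree with the top view to about 2 mm. I'll descend in front of the press pad.

Call:
arm_command:
  targets:
    - [[0.033, 0.003, 0, 0, 0, 0], [0.032, 0.002, 0, 0, 0, 0], [0, 0, 0.05, 0, 0, 0], [0, 0, 0.05, 0, 0, 0], [0, 0, 0.05, 0, 0, 0], [0, 0, 0.05, 0, 0, 0], [0, 0, 0.05, 0, 0, 0], [0, 0, 0.03, 0, 0, 0], [0, 0, 0.01, 0, 0, 0], [0, 0, 0, 0, 0, 0]]

```text
clock: 6.45
position: [0.5305, -0.4028, 0.036]
ee_rot: [3.132, 0.238, -0.0]
force: [1.1, 0.8, 0.9]
width: 0.007
gripper_force: 0.0
```

```bash
python3 - <<'E'
from m import *
s=arm.observe();print(s["position"],s["ee_rot"],s["joints"],s["force"])
a=shot("wrist");b=shot("scene")
cv2.imwrite("pics/b2.png",cv2.resize(np.hstack([a["pixels"],b["pixels"]])[:,:,::-1],(800,300)))
E
```

```text
[ 0.53052361 -0.40275282  0.03598768] [ 3.13234925e+00  2.38255771e-01 -3.30161329e-04] [-0.00820021  0.96416018  1.02402954  1.70771712 -0.94539808  1.04590751
 -0.06778836] [1.06748749 0.77438144 0.86223208]
```

View pics/b2.png

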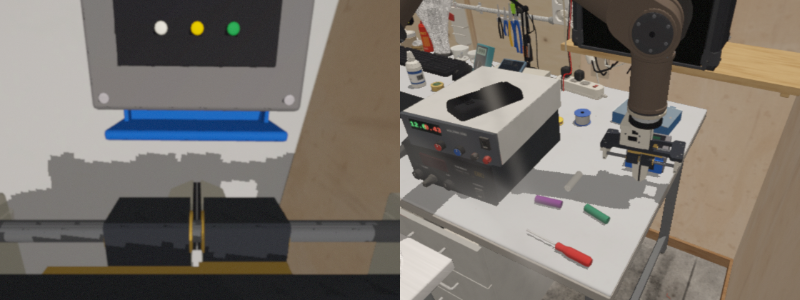

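The wrist view (left half) shows the fingers at (197,215) in line with the middle of the blue plate at (196,128), so I'll press in.

Call:
arm_command:
  targets:
    - [[0.015, 0, 0, 0, 0, 0], [0.012, 0, 0, 0, 0, 0], [0.005, 0, 0, 0, 0, 0], [0.004, 0, 0, 0, 0, 0], [0.003, 0, 0, 0, 0, 0], [0.003, 0, 0, 0, 0, 0], [0, 0, 0, 0, 0, 0]]

```text
clock: 7.42
position: [0.5701, -0.3965, 0.0357]
ee_rot: [-3.132, -0.234, 0.004]
force: [-6.3, 1.8, 3.9]
width: 0.007
gripper_force: 3.0
```

Call:
arm_command:
  targets:
    - [[0.003, 0, 0, 0, 0, 0], [0.003, 0, 0, 0, 0, 0], [0, 0, 0, 0, 0, 0], [0, 0, 0, 0, 0, 0]]

```text
clock: 7.92
position: [0.5757, -0.3957, 0.0357]
ee_rot: [-3.132, -0.233, 0.004]
force: [-6.3, 1.7, 3.3]
width: 0.007
gripper_force: 3.2
```

Call:
arm_command:
  targets:
    - [[0.002, 0, 0, 0, 0, 0], [0.002, 0, 0, 0, 0, 0], [0, 0, 0, 0, 0, 0], [0, 0, 0, 0, 0, 0]]

```text
clock: 8.43
position: [0.5784, -0.3953, 0.0357]
ee_rot: [-3.132, -0.231, 0.007]
force: [-10.6, 3.5, 4.8]
width: 0.001
gripper_force: 5.0
```

Call:
arm_command:
  targets:
    - [[0.002, 0, 0, 0, 0, 0], [0, 0, 0, 0, 0, 0], [0, 0, 0, 0, 0, 0]]

```text
clock: 8.8
position: [0.5785, -0.3953, 0.0357]
ee_rot: [-3.131, -0.229, 0.011]
force: [-16.1, 3.4, 8.8]
width: 0.005
gripper_force: 7.9
```

It's at the hard stop with 16 N. Now I'll let go and back off.

Call:
arm_command:
  targets:
    - [[-0.05, 0, 0, 0, 0, 0], [-0.05, 0, 0, 0, 0, 0], [-0.03, 0, 0, 0, 0, 0], [0, 0, -0.05, 0, 0, 0], [0, 0, -0.05, 0, 0, 0], [0, 0, -0.05, 0, 0, 0], [0, 0, 0, 0, 0, 0], [0, 0, 0, 0, 0, 0], [0, 0, 0, 0, 0, 0], [0, 0, 0, 0, 0, 0]]
  jaw: 0.045

```text
clock: 10.05
position: [0.455, -0.4135, 0.1847]
ee_rot: [-3.132, -0.236, 0.002]
force: [0.4, -0.5, 0.6]
width: 0.491
gripper_force: 0.0
```

Call:
arm_command:
  targets:
    - [[-0.03, 0, -0.04, 0, 0, 0], [-0.02, 0, -0.04, 0, 0, 0], [0, 0, 0, 0, 0, 0], [0, 0, 0, 0, 0, 0], [0, 0, 0, 0, 0, 0], [0, 0, 0, 0, 0, 0], [0, 0, 0, 0, 0, 0]]

```text
clock: 10.92
position: [0.4061, -0.4212, 0.2652]
ee_rot: [-3.132, -0.237, 0.001]
force: [0.6, 0.9, -0.5]
width: 0.491
gripper_force: 0.0
```

```bash
python3 - <<'E'
from m import *
s=arm.observe();print(s["position"],s["ee_rot"],s["joints"],s["force"])
rep(shot("wrist","w3.png"))
E
```

```text
[ 0.40605088 -0.42121135  0.26518855] [-3.13227804e+00 -2.36897369e-01  1.26568029e-03] [-0.06165737  0.61398517  1.26418439  1.70472604 -0.60866677  1.28595636
 -0.08642274] [ 0.64939833  0.87603225 -0.49262017]
purple [117. 186.] 664 z [0.014 0.018 0.02 ] rect [ 367.5 -243.3] [14.8 63.8] 10.2
green [219. 187.] 614 z [0.014 0.018 0.02 ] rect [ 384.5 -359.3] [61.2 14.2] 76.6
blue [276.  77.] 638 z [0.046 0.048 0.05 ] rect [ 508.7 -405. ] [ 5.5 94. ] 8.6
box [  6. 199.] 348 z [0.05  0.052 0.055] rect [ 348.7 -143.2] [ 10.2 101.3] 89.0
box [537. 254.] 486 z [0.05  0.052 0.055] rect [ 367.9 -719.8] [134.9   3.6] 0.0
```

View pics/w3.png

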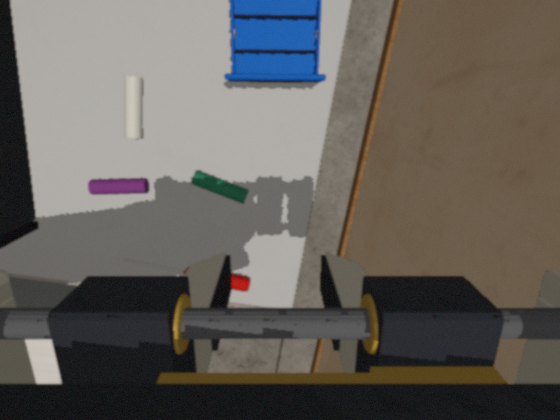

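The wrist view shows the tray sprung out, with its front plate at (276,77) and the cradle pocket between ribs at rows 17 and 50. The purple cell is at (117,186), so I'll go to it.

Call:
arm_command:
  targets:
    - [[-0.003, -0.045, 0, 0, 0, 0], [-0.003, -0.045, 0, 0, 0, 0], [-0.003, -0.046, 0, 0, 0, 0], [-0.003, -0.046, 0, 0, 0, 0], [0, 0, 0, 0, 0, -0.16], [0, 0, 0, 0, 0, -0.16], [0, 0, 0, 0, 0, -0.16], [0, 0, 0, 0, 0, -0.16], [0, 0, 0, 0, 0, -0.16], [0, 0, 0, 0, 0, -0.16]]
  jaw: 0.034

```text
clock: 12.22
position: [0.3666, -0.2434, 0.2657]
ee_rot: [-2.665, -1.663, -0.0]
force: [-0.6, -0.2, 0.0]
width: 0.373
gripper_force: 0.0
```

Call:
arm_command:
  targets:
    - [[0, 0, 0, 0, 0, -0.16], [0, 0, 0, 0, 0, -0.16], [0, 0, 0, 0, 0, -0.16], [0, 0, 0, 0, 0, -0.158], [0, 0, 0, 0, 0, 0], [0, 0, 0, 0, 0, 0]]

```text
clock: 12.98
position: [0.3667, -0.2434, 0.2657]
ee_rot: [2.02, 2.406, 0.0]
force: [-0.8, -1.1, 0.6]
width: 0.373
gripper_force: 0.0
```

```bash
python3 - <<'E'
from m import *
s=arm.observe();M=R.from_rotvec(s["ee_rot"]).as_matrix();print(s["position"],s["joints"],s["force"],M.round(4))
d=np.array([.3674,-.2433,.09])-s["position"];print("shift to above",M.T@d,"yang",np.degrees(np.arctan2(M[1,1],M[0,1])))
rep(shot("wrist"))
E
```

```text
[ 0.36669756 -0.24339564  0.26573387] [-0.36608365  0.118209    0.94316944  2.01768031 -0.10995238  1.05677578
  0.80210837] [-0.76866166 -1.05287732  0.56741746] [[-1.733e-01  9.849e-01  1.000e-04]
 [ 9.849e-01  1.733e-01  0.000e+00]
 [-0.000e+00  1.000e-04 -1.000e+00]]
shift to above [-2.68585033e-05  6.83669402e-04  1.75733969e-01] yang 9.977349859466765
purple [274. 173.] 706 z [0.014 0.018 0.02 ] rect [ 365.5 -241.8] [15.  63.3] 10.2
green [271. 266.] 499 z [0.014 0.018 0.02 ] rect [ 382.3 -357.3] [63.1 13.6] 76.9
box [501. 302.] 728 z [0.05  0.052 0.054] rect [ 650.7 -338.2] [86.7 14.7] 9.2
box [498. 356.] 1225 z [0.051 0.053 0.054] rect [ 674.4 -409.1] [61.4 49.6] 10.1
```

Call:
arm_command:
  targets:
    - [[0, 0, 0.05, 0, 0, 0], [0, 0, 0.05, 0, 0, 0], [0, 0, 0.05, 0, 0, 0], [0, 0, 0.04, 0, 0, 0], [0, 0, 0.03, 0, 0, 0], [0, 0, 0.01, 0, 0, 0], [0, 0, 0.008, 0, 0, 0], [0, 0, 0, 0, 0, 0]]

```text
clock: 14.02
position: [0.3671, -0.2434, 0.0281]
ee_rot: [2.015, 2.409, 0.001]
force: [0.8, 0.2, -0.1]
width: 0.371
gripper_force: 0.0
```

Call:
arm_command:
  targets:
    - [[0, 0, 0, 0, 0, 0], [0, 0, 0, 0, 0, 0], [0, 0, 0, 0, 0, 0], [0, 0, 0, 0, 0, 0], [0, 0, 0, 0, 0, 0], [0, 0, 0, 0, 0, 0]]
  jaw: 0.008
  newtons: 15

```text
clock: 14.78
position: [0.3672, -0.2434, 0.0283]
ee_rot: [2.015, 2.409, 0.001]
force: [-0.4, 1.8, 7.0]
width: 0.196
gripper_force: 15.0
```

Call:
arm_command:
  targets:
    - [[0, 0, -0.03, 0, 0, 0], [0, 0, -0.05, 0, 0, 0], [0, 0, -0.05, 0, 0, 0.026], [-0.037, 0.03, 0, 0, 0, 0], [-0.037, 0.03, 0, 0, 0, 0], [-0.037, 0.03, 0, 0, 0, 0], [-0.037, 0.03, 0, 0, 0, 0], [-0.032, 0.025, 0, 0, 0, 0], [0, 0, 0, 0, 0, 0], [0, 0, 0, 0, 0, 0]]

```text
clock: 16.02
position: [0.5365, -0.3989, 0.1574]
ee_rot: [-2.046, -2.382, 0.0]
force: [0.1, 0.4, 0.0]
width: 0.195
gripper_force: 15.0
```

```bash
python3 - <<'E'
from m import *
s=arm.observe();M=R.from_rotvec(s["ee_rot"]).as_matrix();print(s["position"],s["joints"],s["force"],s["width"],s["gripper_force"])
d=np.array([.5492,-.3989,.1])-s["position"];print("shift",M.T@d,"yang",np.degrees(np.arctan2(M[1,1],M[0,1])))
a=shot("wrist","w4.png");rep(a);np.savez("/tmp/w4.npz",W=a["W"],hsv=a["hsv"])
E
```

```text
[ 0.53654572 -0.39892114  0.15741147] [ 0.09221861  0.68425161  0.77639309  1.60077773 -0.52649805  1.07803362
  1.16314998] [0.06652903 0.42640064 0.02328143] 0.19537731756560206 14.999935626983643
shift [-0.00193283  0.01256338  0.0573989 ] yang 8.680135587841466
green [ 91. 125.] 1496 z [0.014 0.018 0.02 ] rect [ 384.6 -358.8] [63.5 14.8] 76.5
blue [237. 202.] 729 z [0.046 0.048 0.049] rect [ 508.4 -396.4] [ 5.4 81.2] 8.2
box [425. 212.] 16630 z [0.051 0.053 0.054] rect [ 649.6 -384.6] [110.4 103.9] 8.1
```

View pics/w4.png

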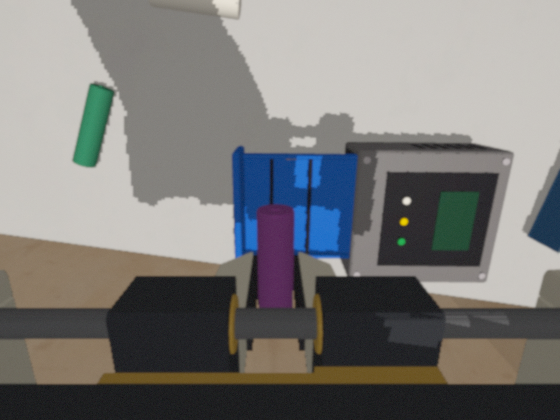

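The cell hangs at (275,255) in the jaws. The tray is below it, with ribs at columns 271 and 309 (row about 180), the front plate at column 238 and the box at (425,212). I'll check the rib positions.

```bash
python3 - <<'E'
import numpy as np
d=np.load("/tmp/w4.npz");W=d["W"];v=d["hsv"][...,2]
c=np.array([.6491,-.3845]);a=np.radians(8.5);ux=np.array([np.cos(a),np.sin(a)]);uy=np.array([-ux[1],ux[0]])
for r in(175,185,195):
    for lo,hi in((264,278),(302,317)):
        k=np.arange(lo,hi);p=k[v[r,lo:hi]<.6*np.median(v[r,lo:hi])+0] ;p=k[v[r,lo:hi]<np.percentile(v[r,lo:hi],30)] if len(p)==0 else p
        q=W[r,p].mean(0);print(r,p,q.round(4),((q[:2]-c)@ux).round(4))
cr=np.array([.5492,-.3989]);print("cradle along",(cr-c)@ux,(cr-c)@uy,"expected -0.101")
E
```

```text
175 [270 271 272] [ 0.5303 -0.374   0.0237] -0.1159
175 [308 309 310 311] [ 0.5607 -0.3695  0.0233] -0.0852
185 [270 271 272] [ 0.5315 -0.382   0.0243] -0.1159
185 [308 309 310] [ 0.5617 -0.3774  0.0242] -0.0854
195 [270 271 272] [ 0.5327 -0.3902  0.0243] -0.116
195 [308 309 310] [ 0.5632 -0.3856  0.0241] -0.0851
cradle along -0.10093114027012187 0.0005243317394365288 expected -0.101
```

Call:
arm_command:
  targets:
    - [[-0.002, 0.0127, 0, 0, 0, 0], [0, 0, 0.03, 0, 0, 0], [0, 0, 0.03, 0, 0, 0], [0, 0, 0.02, 0, 0, 0], [0, 0, 0.015, 0, 0, 0], [0, 0, 0.01, 0, 0, 0], [0, 0, 0, 0, 0, 0], [0, 0, 0, 0, 0, 0]]

```text
clock: 17.08
position: [0.5505, -0.3997, 0.0535]
ee_rot: [2.046, 2.383, 0.0]
force: [-0.0, -0.6, -0.1]
width: 0.196
gripper_force: 15.0
```

Call:
arm_command:
  targets:
    - [[0, 0, 0.003, 0, 0, 0], [0, 0, 0.002, 0, 0, 0], [0, 0, 0, 0, 0, 0], [0, 0, 0, 0, 0, 0]]

```text
clock: 17.58
position: [0.5502, -0.3993, 0.0478]
ee_rot: [2.046, 2.384, 0.0]
force: [-0.5, 0.5, -1.2]
width: 0.199
gripper_force: 15.0
```

Call:
arm_command:
  targets:
    - [[0, 0, 0.0015, 0, 0, 0], [0, 0, 0, 0, 0, 0], [0, 0, 0, 0, 0, 0]]

```text
clock: 17.95
position: [0.5503, -0.3995, 0.0464]
ee_rot: [2.046, 2.383, 0.0]
force: [-0.1, 0.2, 3.9]
width: 0.196
gripper_force: 15.0
```

Call:
arm_command:
  targets:
    - [[0, 0, 0, 0, 0, 0], [0, 0, 0, 0, 0, 0], [0, 0, 0, 0, 0, 0], [0, 0, 0, 0, 0, 0]]
  jaw: 0.026

```text
clock: 18.45
position: [0.5501, -0.3993, 0.0462]
ee_rot: [-2.046, -2.384, -0.0]
force: [0.2, -0.0, -0.5]
width: 0.287
gripper_force: 0.0
```

Call:
arm_command:
  targets:
    - [[0, 0, -0.01, 0, 0, 0], [0, 0, -0.03, 0, 0, 0], [0, 0, -0.05, 0, 0, 0], [0, 0, -0.05, 0, 0, 0], [0, 0, 0, 0, 0, 0]]

```text
clock: 19.08
position: [0.5515, -0.4015, 0.1915]
ee_rot: [2.042, 2.377, 0.001]
force: [-0.4, -0.6, -0.4]
width: 0.282
gripper_force: 0.0
```

```bash
python3 - <<'E'
from m import *
s=arm.observe();M=R.from_rotvec(s["ee_rot"]).as_matrix();print(s["position"],s["joints"],s["force"],s["width"],s["gripper_force"])
rep(shot("wrist","w5.png"))
E
```

```text
[ 0.55146586 -0.40154607  0.19153624] [ 0.08171481  0.66934911  0.7963058   1.53603518 -0.50981551  1.14480666
  1.13204199] [-0.37756486 -0.63207296 -0.41710882] 0.2819940572493172 0.0
purple [273. 190.] 1330 z [0.031 0.035 0.037] rect [ 550.7 -397.6] [16.3 64.6] 9.0
green [ 91. 115.] 1236 z [0.014 0.018 0.02 ] rect [ 384.7 -358.6] [63.1 15.2] 76.1
blue [224. 192.] 673 z [0.046 0.048 0.05 ] rect [ 509.6 -404. ] [ 5.4 96.2] 8.2
box [389. 195.] 13713 z [0.051 0.053 0.054] rect [ 649.5 -384.5] [110.1 103.8] 8.1
```

View pics/w5.png

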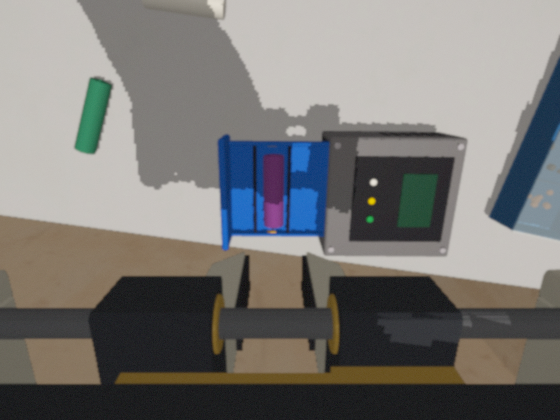

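The cell lies flat at (273,190), centred between the ribs with its top at z = 0.036. Next I'll move in front of the plate and press it shut.

Call:
arm_command:
  targets:
    - [[0.002, -0.046, 0, 0, 0, 0], [0.001, -0.045, 0, 0, 0, 0], [0, 0, 0, 0, 0, 0.157], [0, 0, 0, 0, 0, 0.157], [0, 0, 0, 0, 0, 0.157], [0, 0, 0, 0, 0, 0.157], [0, 0, 0, 0, 0, 0.157], [0, 0, 0, 0, 0, 0.157], [0, 0, 0, 0, 0, 0.157], [0, 0, 0, 0, 0, 0.157]]
  jaw: 0

```text
clock: 20.38
position: [0.4594, -0.4095, 0.1853]
ee_rot: [-3.057, -0.718, 0.001]
force: [-0.1, 1.2, 0.5]
width: 0.004
gripper_force: 0.0
```

Call:
arm_command:
  targets:
    - [[0, 0, 0, 0, 0, 0.157], [0, 0, 0, 0, 0, 0.16], [0, 0, 0, 0, 0, 0], [0, 0, 0, 0, 0, 0]]

```text
clock: 20.88
position: [0.4596, -0.4099, 0.1857]
ee_rot: [-3.132, -0.24, 0.001]
force: [-0.0, -0.6, -0.0]
width: 0.008
gripper_force: 0.0
```

```bash
python3 - <<'E'
from m import *
s=arm.observe();M=R.from_rotvec(s["ee_rot"]).as_matrix();print(s["position"],s["joints"])
d=np.array([.461,-.412,.035])-s["position"];print("shift",M.T@d,"xang",np.degrees(np.arctan2(M[1,0],M[0,0])))
rep(shot("wrist"))
E
```

```text
[ 0.45957371 -0.4099117   0.18573998] [-0.06619284  0.7668169   1.22578074  1.72798645 -0.76852992  1.21965569
 -0.0543394 ]
shift [0.00118562 0.00236228 0.15073802] xang 8.77059674545558
purple [278.  88.] 1757 z [0.031 0.035 0.038] rect [ 551.1 -397.8] [16.6 63.3] 8.7
green [209. 259.] 716 z [0.014 0.018 0.019] rect [ 385.  -355.8] [54.7 14.6] 76.0
blue [279. 144.] 756 z [0.046 0.048 0.05 ] rect [ 509.7 -404.8] [ 5.  94.8] 8.2
box [282.  10.] 3140 z [0.05  0.052 0.054] rect [ 601.5 -391.7] [ 13.4 103.8] 8.1
```

Call:
arm_command:
  targets:
    - [[0.001, 0.002, 0.05, 0, 0, 0], [0, 0, 0.05, 0, 0, 0], [0, 0, 0.035, 0, 0, 0], [0, 0, 0.015, 0, 0, 0], [0.01, 0, 0, 0, 0, 0], [0.01, 0, 0, 0, 0, 0], [0.006, 0, 0, 0, 0, 0], [0.004, 0, 0, 0, 0, 0], [0.004, 0, 0, 0, 0, 0], [0.004, 0, 0, 0, 0, 0]]

```text
clock: 22.18
position: [0.4976, -0.4066, 0.0364]
ee_rot: [3.133, 0.233, -0.002]
force: [-4.5, -0.1, 3.2]
width: 0.006
gripper_force: 2.3
```

Call:
arm_command:
  targets:
    - [[0.006, 0, 0, 0, 0, 0], [0.007, 0, 0, 0, 0, 0], [0.008, 0, 0, 0, 0, 0], [0.008, 0, 0, 0, 0, 0], [0.008, 0, 0, 0, 0, 0], [0.008, 0, 0, 0, 0, 0], [0.007, 0, 0, 0, 0, 0], [0.006, 0, 0, 0, 0, 0], [0.004, 0, 0, 0, 0, 0], [0, 0, 0, 0, 0, 0]]

```text
clock: 23.42
position: [0.5587, -0.3979, 0.0364]
ee_rot: [3.132, 0.233, -0.003]
force: [-6.6, -1.1, 3.2]
width: 0.004
gripper_force: 2.8
```

Call:
arm_command:
  targets:
    - [[0.005, 0, 0, 0, 0, 0], [0.005, 0, 0, 0, 0, 0], [0.004, 0, 0, 0, 0, 0], [0.003, 0, 0, 0, 0, 0], [0.003, 0, 0, 0, 0, 0], [0, 0, 0, 0, 0, 0]]

```text
clock: 24.18
position: [0.5782, -0.3951, 0.0364]
ee_rot: [3.132, 0.232, -0.003]
force: [-6.2, -0.2, 4.0]
width: 0.006
gripper_force: 3.2
```

Call:
arm_command:
  targets:
    - [[0.001, 0, 0, 0, 0, 0], [0.001, 0, 0, 0, 0, 0], [0, 0, 0, 0, 0, 0], [0, 0, 0, 0, 0, 0]]

```text
clock: 24.68
position: [0.5784, -0.395, 0.0364]
ee_rot: [3.133, 0.23, -0.006]
force: [-11.6, -0.3, 5.7]
width: 0.006
gripper_force: 5.5
```

Call:
arm_command:
  targets:
    - [[0.0015, 0, 0, 0, 0, 0], [0, 0, 0, 0, 0, 0], [0, 0, 0, 0, 0, 0]]

```text
clock: 25.05
position: [0.5785, -0.3951, 0.0364]
ee_rot: [-3.133, -0.228, 0.009]
force: [-15.1, 0.9, 8.9]
width: 0.008
gripper_force: 7.7
```

Call:
arm_command:
  targets:
    - [[-0.02, 0, 0, 0, 0, 0], [-0.04, 0, 0, 0, 0, 0], [-0.05, 0, 0, 0, 0, 0], [-0.01, 0, -0.05, 0, 0, 0], [-0.02, 0, -0.05, 0, 0, 0], [0, 0, -0.05, 0, 0, 0], [0, 0, 0, 0, 0, 0], [0, 0, 0, 0, 0, 0], [0, 0, 0, 0, 0, 0], [0, 0, 0, 0, 0, 0]]

```text
clock: 26.3
position: [0.4446, -0.414, 0.1852]
ee_rot: [-3.132, -0.235, 0.002]
force: [1.2, -0.3, -0.0]
width: 0.008
gripper_force: 0.0
```

Call:
arm_command:
  targets:
    - [[0, 0, 0, 0, 0, 0], [0, 0, 0, 0, 0, 0], [0, 0, 0, 0, 0, 0], [0, 0, 0, 0, 0, 0], [0, 0, 0, 0, 0, 0], [0, 0, 0, 0, 0, 0], [0, 0, 0, 0, 0, 0], [0, 0, 0, 0, 0, 0]]

```text
clock: 27.3
position: [0.4447, -0.4144, 0.1862]
ee_rot: [-3.133, -0.235, -0.0]
force: [0.3, -0.2, 0.4]
width: 0.004
gripper_force: 0.0
```

```bash
python3 - <<'E'
from m import *
s=arm.observe();print(s["position"],s["clock"],s["force"])
rep(shot("wrist","w6.png"))
E
```

```text
[ 0.44473467 -0.41442818  0.18622184] 27.3 [ 0.27716242 -0.194741    0.41450998]
green [209. 246.] 840 z [0.014 0.018 0.019] rect [ 384.8 -359.1] [61.5 13.4] 75.8
blue [276.  20.] 1268 z [0.046 0.048 0.05 ] rect [ 581.1 -394.4] [ 6.4 95.9] 8.1
```

View pics/w6.png

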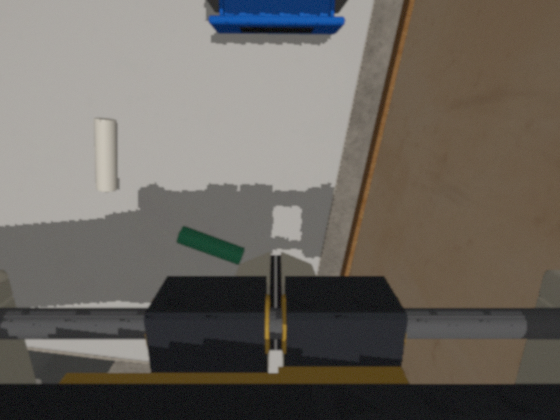

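The tray front at (276,20) is back at the latched position, with its plate at x = 0.581, the same as at the start. The green cell hasn't moved and the arm is clear.

```bash
python3 -c "
from cell import arm
print(arm.sign_off())"
```

```text
the job is handed in; nothing more can be done
None
```

The job is handed in: the tray is latched shut with the purple cell loaded in its cradle (seen flat between the ribs before closing; inside the box it can't be seen), the green cell is where it was, and the arm stands clear at about 27 s.

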